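# Run the spark plug cleaner and put the plug away

### The arm

A 6-joint arm with a two-finger parallel gripper is mounted at the origin on the work surface. World frame = base frame: x ahead of the robot, y to its left, z up, the work surface at z = 0. Lengths are in mm, angles in degrees, forces in N, time in s.
With the tool pointing down it reaches from about 350 to 850 mm from the base axis. Payload 8.1 kg.
Tool frame: the origin (TCP) lies midway between the tips of the shut fingers; the grasp point (between the pads) lies 19 mm behind it; z points along the fingers, y is the line along which they close (so a half turn about z gives the same grasp; the last joint's range is limited). The gripper opens to 85 mm and grips with 20 to 120 N. Pads are 22 mm wide; open, the fingers measure 114 mm over their backs; the gripper's body (76 mm by 85 mm) begins 54 mm behind the grasp point. The pads swing forward as they close: fully open they stand 13 mm farther back than shut.
Start: joints at [-75.138, 7.471, 85.268, -0, 87.261, -4.893], TCP at [202.825, -564.683, 231.292] pointing down, gripper open.
Joint ranges: [-169.43, 169.43], [-51.17, 129.36], [1.28, 143.12], [-76.62, 256.62], [0, 156.53], [-152.29, 152.29]. Speed limits (degrees/s): [136.94, 136.94, 159.86, 180, 180, 180].

### API

Orientations are given as [roll, pitch, yaw] about the fixed x, y, z axes, in that order (R = Rz(yaw) Ry(pitch) Rx(roll)).
In Python, from bench import sense, snapshot, camera_params, hand_in, masks_of, pinpoint gives the robot as it stands.
- The arm moves only by the tool step_arm, never from a script. Its argument "targets" is a list of rows, each an object with "angular": the turn, a rotation vector about the tool's x, y, z scaled (see below), a list of three; "dp": the shift along the tool's x, y, z scaled (see below), a list of three; "fingers": the closure, from 0 (fully open) to 1 (shut). A call has exactly 8 rows; each row is the pose to reach, as a shift and turn from the pose commanded when the call began, along the tool's axes at that moment, turning the shorter way round; what a row does not reach only later rows make up. The controller multiplies each number of a shift by 0.2 m and each number of a turn by 180 degrees. A row lasts 1/8 s, in which the tool goes at most 62.5 mm and 10.7 degrees, less where a joint would pass 70% of its speed; a pose out of reach is approached as far as the arm can. A call with a number of a shift or a turn outside -1 to 1 is refused whole. A call with a gripper value outside its range is refused whole. The fingers move at their own pace and stop on an object; "newtons" is the grip in N (left out, the last holds). Time passes only in rows, so rows that repeat a pose let the fingers close, or fill a call up. It gives the time, the measured TCP pose, the force, the opening and the grip force at its end, in the units of the state.
- sense(): the state, without advancing time (a new reading comes with each control period).
- snapshot(name): name is "side" or "top"; returns the picture (480x640x3 uint8, blue, green, red); there is no depth.
- camera_params(name): a dict with "vfov" (degrees; the focal length in pixels is half the picture's height over the tangent of half this angle, whatever the lens; pixels are square), "cx", "cy" (the principal point, pixels), "R" (3x3) and "t" (3): a world point X has camera coordinates R X + t. Camera axes: x right, y down, z forward; pixel columns grow to the right and rows downward; lengths in mm; the calibration is good to about 2 mm. A picture is of the moment at which its call begins. camera_params takes no time and is no camera call.
- hand_in(): hands the job in; it is judged then, once.
Trained networks look in the newest picture that a camera, given by its name, has taken for a name from the list of things; names that differ only in an ending like _2 or _b are one class to them, and where a whole thing is asked for, a point or a joint stands for the part that bears it (a point fixed in the world has none). Each returns a list of dicts, best first, with "conf" (0 to 1); they miss things now and then, are a little off and sometimes report something else, mostly with a low value. They report only what shows in the picture. A call takes as long as a camera call.
- masks_of(camera, label): "pixels" (480x640 bool, what is visible of it) and "at" ([column, row] in pixels, amid what is visible of it).
- pinpoint(camera, label): "at" ([column, row] in pixels: a listed point, or the origin of a listed thing).
The state is a dict: "time": time; "joint_pos": joint angles; "qd": joint speeds; "joint_efforts": joint torques, N m; "tool_pos": TCP position; "tcp_rot": TCP orientation; "ft_force": force on the tool from outside, world axes, zero at the start; "wrist_torque": the same for the moment, N m; "finger_gap": finger opening in mm; "grip_force": force on a finger pad.
Only numpy, scipy, OpenCV 4.12 (cv2) and the standard library are available. Lean on these libraries where they do the work, as an engineer would, in place of code of your own. Each camera call takes 0.05 s, during which the arm holds its last target. There are 200 camera calls.

### The job

Clean the spark plug standing in the bench cleaner, working one key at a time: press the square key to start the dust extractor, then hold the mushroom button down for two seconds to blast, then hold the small round key down for two seconds to blow the grit off, then press the square key again to stop the extractor. After that lift the plug out and put it, thread down, into an empty cell of the divided tote with the cleaned plugs, letting go only once it is down on the cell's floor. Leave the tote, the cleaned plugs in it and the other things on the bench where they are.

Things in the scene. Friction and masses are not known exactly. Their poses are not given: they have to be found in the camera images.
- cleaner: Bench spark plug cleaner, fixed: grey steel cabinet 220 (its x) x 300 (its y) x 140 mm high, flat top deck. Canister and regulator behind it (to 195 mm on its +x side, up to 150 mm high). Origin: under the cabinet's middle, z up. On the deck: three black keys along the front (-x) edge, 65 mm in front of the middle; behind them the port with the plug; beside it a low round gauge and a flush dark window.
- square_key_top (a point): Middle of the top face of the dust extractor key: square, 26 x 26 mm, its top 20 mm above the deck when up, on a 42 mm square bezel 10 mm high. The left-hand key of the row (95 mm to the cleaner's +y side). It moves with the key.
- square_key (a joint): Travel of the square dust extractor key. Value in m: 0 up, 0.006 fully pressed; spring-loaded, straight down, it comes back up when released and needs 5 N to be held fully down. Each press switches the extractor on or off.
- mushroom_top (a point): Middle of the top of the blast button: mushroom head, diameter 40 mm, its top 32 mm above the deck when up. The middle one of the row. It moves with the button.
- mushroom (a joint): Travel of the mushroom blast button. Value in m: 0 up, 0.006 fully pressed; spring-loaded, straight down, it comes back up when released and needs 5 N to be held fully down. It blasts abrasive as long as it is held down.
- small_key_top (a point): Middle of the top face of the air key: small, round, diameter 22 mm, its top 20 mm above the deck when up, on a round 34 mm bezel 10 mm high. The right-hand key of the row (-y side of the cleaner, 90 mm from its middle). It moves with the key.
- small_key (a joint): Travel of the small round air key. Value in m: 0 up, 0.006 fully pressed; spring-loaded, straight down, it comes back up when released and needs 5 N to be held fully down. It blows air as long as it is held down.
- port (a point): Middle of the top of the black rubber collar (diameter 40 mm, 6 mm above the deck) in which the plug stands; the hole is 17 mm wide and more than 20 mm deep. z up.
- plug: The spark plug, 76 mm long, about 50 g, upright and loose in the port; it simply lifts out. Origin: centre of its foot (electrode end), z towards its terminal. Along z: thread diameter 14 mm to 19.5 (down in the port at first), seat 20 mm to 24, hexagon 21 mm across flats to 34, collar diameter 17 mm to 38, white ribbed insulator diameter 12 mm from 38 to 68 (grip here), terminal 6.4 mm to 76.
- tote: Loose grey divided tote, 81 (its x) x 120 (its y) x 37 mm high, 0.7 kg, 3 mm floor and walls, dividers 29 mm high, a 12 mm ledge at each y end; two rows of three square cells 36 mm wide, 39 mm apart. The row on its +x side holds the three cleaned plugs, the row on its -x side is empty. Origin: under its middle, z up.
- free_cell0 (a point): Centre of the floor of an empty cell of the tote, 3 mm above the table; the end cell on the -y side of the -x row.
- free_cell1 (a point): Centre of the floor of an empty cell of the tote, 3 mm above the table; the middle cell of the -x row.
- free_cell2 (a point): Centre of the floor of an empty cell of the tote, 3 mm above the table; the end cell on the +y side of the -x row.
- done0: Cleaned spark plug, same as plug, standing thread down in one of the three cells of the tote's +x row. Origin: the centre of its foot, z towards its terminal.
- done1: Cleaned spark plug, same as plug, standing thread down in one of the three cells of the tote's +x row. Origin: the centre of its foot, z towards its terminal.
- done2: Cleaned spark plug, same as plug, standing thread down in one of the three cells of the tote's +x row. Origin: the centre of its foot, z towards its terminal.
- wrench: Bystander: steel combination spanner 180 mm long, 8 mm thick, lying flat; origin at its middle, on its underside.
- brush: Bystander: wooden-handled cleaning brush, 180 x 42 x 20 mm, lying; origin at its middle, on its underside.
- carburettor: Bystander: aluminium carburettor on its round float bowl, about 75 x 65 x 80 mm; origin under its bowl.
- oil_bottle: Bystander: blue plastic oil bottle, diameter 60, height 150 mm; origin under its middle.
- spray_can: Bystander: spray can, diameter 65, height 190 mm; origin under its middle.
- cord_spool: Bystander: black spool, diameter 90, height 60 mm, standing on its flange; origin under its middle.
- carton: Bystander: cardboard carton 100 x 75 x 50 mm; origin under its middle.

How it is judged (in metres and radians):
On the way, in this order (a step that is already met when the one before it is completed fails the run):
1. the square key alone is pressed down (over 4 of its 6 mm), the plug standing in the port (value of joint square_key above 0.004 m and value of joint each of mushroom, small_key below 0.0015 m and distance of plug from where it was at the start of the episode below 0.012 m), for 0.05 s.
2. then the mushroom button alone is held down (over 4 mm) for at least 1.5 s, the plug in the port (value of joint mushroom above 0.004 m and value of joint each of square_key, small_key below 0.0015 m and distance of plug from where it was at the start of the episode below 0.012 m), for 1.5 s.
3. then the small round key alone is held down (over 4 mm) for at least 1.5 s, the plug in the port (value of joint small_key above 0.004 m and value of joint each of square_key, mushroom below 0.0015 m and distance of plug from where it was at the start of the episode below 0.012 m), for 1.5 s.
4. then the square key alone is pressed again (over 4 mm), the plug in the port (all of step 1), for 0.05 s.
5. then the plug is lifted clear of the port (z of plug in the frame of port above 0.005 m), for 0.1 s.
At the end, for the whole second after the job is handed in: The plug is at rest inside a cell of the tote, foot within 10 mm of the cell's floor and thread down (leaning less than 43 degrees is fine); the three cleaned plugs still stand or lean in their cells; all keys are up; nothing is held (x of plug in the frame of tote between -0.04 and 0.04 m and y of plug in the frame of tote between -0.058 and 0.058 m and z of plug in the frame of tote between 0 and 0.013 m and angle between each of plug, done0, done1, done2's own z axis and vertical below 0.75 rad and linear speed of plug below 0.03 m/s and value of joint each of square_key, mushroom, small_key below 0.0015 m and distance between each of done0, done1, done2 and tote below 0.065 m); the robot touches nothing.
It fails at once if two keys are pressed at once (both over 2.5 mm) (value of joint each of square_key, mushroom above 0.0025 m or value of joint each of square_key, small_key above 0.0025 m or value of joint each of mushroom, small_key above 0.0025 m).
It fails at once if the plug is dropped: it moves faster than 0.6 m/s while not held (linear speed of plug above 0.6 m/s and contact force between plug and the fingers below 0.05 N).
It fails at once if the tote or a cleaned plug in it is shifted by more than 25 mm (distance of any of tote, done0, done1, done2 from where it was at the start of the episode above 0.025 m).
It fails at once if another thing on the bench is shifted by more than 30 mm (distance of any of wrench, brush, carburettor, oil_bottle, spray_can, cord_spool, carton from where it was at the start of the episode above 0.03 m).
It also fails if it takes over 69 s, if anything falls off the work surface, if the arm or the gripper's body presses on something with over 40 N, if the wrist force passes 120 N, or if a joint passes its speed limit or range.

## Working session

There is one attempt and no reset: what is moved stays moved. The work goes in short steps, Python scripts to look and compute and a tool call to move; the robot and the scene stay as the last step left them, time stands still between calls to the robot, and variables do not carry over. Pictures are saved under pics/ and viewed, at most 10 in all, crops included, and the job is handed in when it is done.

Besides the shell and the picture viewer there is one more tool, called after "Call:" as a command line: name --argument value ..., lists and objects as JSON in quotes. step_arm: Moves the arm, as the interface text tells. Its arguments: {"type":"object","properties":{"targets":{"type":"array","items":{"type":"object","properties":{"angular":{"type":"array","items":{"type":"number","minimum":-1,"maximum":1}},"dp":{"type":"array","items":{"type":"number","minimum":-1,"maximum":1}},"fingers":{"type":"number"}}}},"newtons":{"type":"number"}},"required":["targets"]}

```bash
mkdir -p pics; cat > h.py <<'E'
import numpy as np,cv2
from bench import *
def K(c):
    p=camera_params(c);f=240/np.tan(np.radians(p['vfov'])/2);return p,f
def ray(c,uv):
    p,f=K(c);R=np.array(p['R']);t=np.array(p['t'])
    d=R.T@np.array([(uv[0]-p['cx'])/f,(uv[1]-p['cy'])/f,1]);return -R.T@t,d
def atz(c,uv,z):
    o,d=ray(c,uv);return o+d*(z-o[2])/d[2]
def proj(c,X):
    p,f=K(c);x=np.array(p['R'])@np.array(X,float)+np.array(p['t']);return np.array([f*x[0]/x[2]+p['cx'],f*x[1]/x[2]+p['cy']])
def tri(a,b,c1='top',c2='side'):
    o1,d1=ray(c1,a);o2,d2=ray(c2,b)
    s=np.linalg.lstsq(np.c_[d1,-d2],o2-o1,rcond=None)[0]
    p,q=o1+d1*s[0],o2+d2*s[1];return (p+q)/2,np.linalg.norm(p-q)
E
python3 - <<'E'
from h import *
for c in('top','side'):
    cv2.imwrite(f'pics/{c}0.png',snapshot(c)); p,f=K(c);print(c,p['vfov'],ray(c,(320,240)))
    p.pop('R');print(p.keys())
L=dict(square_key_top=160,mushroom_top=172,small_key_top=160,port=146,plug=126,cleaner=0,tote=0,free_cell0=3,free_cell1=3,free_cell2=3,done0=3,done1=3,done2=3)
for n,z in L.items():
    a=pinpoint('top',n);b=pinpoint('side',n)
    print(n,[(np.round(x['at']).tolist(),round(x['conf'],2),np.round(atz('top',x['at'],z)[:2]).tolist()) for x in a[:3]],[(np.round(x['at']).tolist(),round(x['conf'],2),np.round(atz('side',x['at'],z)[:2]).tolist()) for x in b[:3]],
      [np.round(v,1) for v in tri(a[0]['at'],b[0]['at'])] if a and b else '')
print(sense())
E
```

```text
top 49.63900598724838 (array([ 339.31341321,   11.87891981, 1576.85881316]), array([ 0.13270792, -0.012547  , -0.99129853]))
dict_keys(['vfov', 'cx', 'cy', 't'])
side 44.32107472323742 (array([ 153.56043934, 1284.38367519, 1089.27807051]), array([ 0.20048593, -0.78701298, -0.58346624]))
dict_keys(['vfov', 'cx', 'cy', 't'])
square_key_top [([216.0, 240.0], 0.53, [521.0, 280.0])] [([276.0, 294.0], 0.66, [521.0, 273.0])] [array([519.6, 278.9, 165.7]), np.float64(1.9)]
mushroom_top [([250.0, 230.0], 0.66, [552.0, 186.0]), ([376.0, 216.0], 0.24, [598.0, -158.0])] [([277.0, 267.0], 0.48, [545.0, 185.0])] [array([548.1, 185.4, 172.2]), np.float64(7.2)]
small_key_top [([286.0, 225.0], 0.63, [568.0, 90.0])] [([279.0, 248.0], 0.45, [570.0, 91.0]), ([232.0, 274.0], 0.29, [649.0, 228.0])] [array([569.4,  89.9, 159. ]), np.float64(1.6)]
port [([249.0, 198.0], 0.64, [646.0, 197.0]), ([482.0, 238.0], 0.62, [547.0, -456.0])] [([236.0, 275.0], 0.9, [647.0, 211.0])] [array([650.7, 198.6, 134.8]), np.float64(4.4)]
plug [([369.0, 227.0], 0.49, [575.0, -144.0]), ([248.0, 193.0], 0.42, [663.0, 201.0])] [(
[... 2332 characters left out ...]
4(9.4)]
{'time': 1.4, 'joint_pos': array([-7.51375176e+01,  7.47240720e+00,  8.52683086e+01,  2.88608069e-05,
        8.72610686e+01, -4.89371107e+00]), 'qd': array([ 0.02894045,  0.03512133,  0.03425811,  0.00466117, -0.00935157,
       -0.08883121]), 'joint_efforts': array([ 1.04139785e-04, -5.69304049e+01, -5.00857687e+01, -2.36622955e-04,
        1.15194078e-03,  4.06868139e-06]), 'tool_pos': array([ 202.8257672 , -564.67806034,  231.27439284]), 'tcp_rot': array([-1.79998225e+02, -1.80945317e-04,  1.97561921e+01]), 'ft_force': array([-0.74732945,  0.57160755,  0.20260646]), 'wrist_torque': array([ 0.0106162 ,  0.02320327, -0.0866334 ]), 'grip_force': 0.0, 'finger_gap': 85.18140509067503}
```

View pics/top0.png

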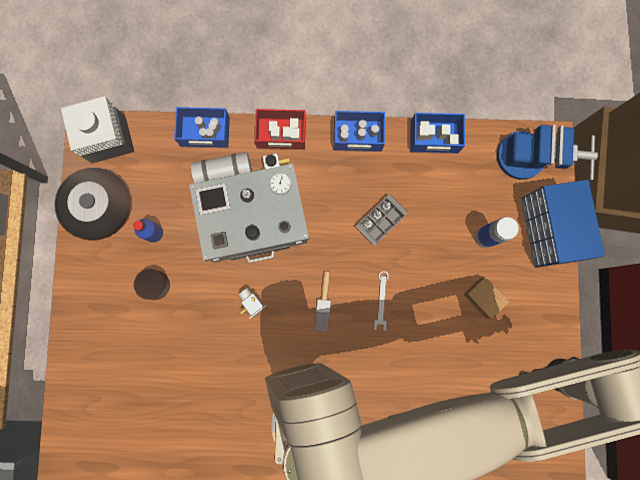

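View pics/side0.png

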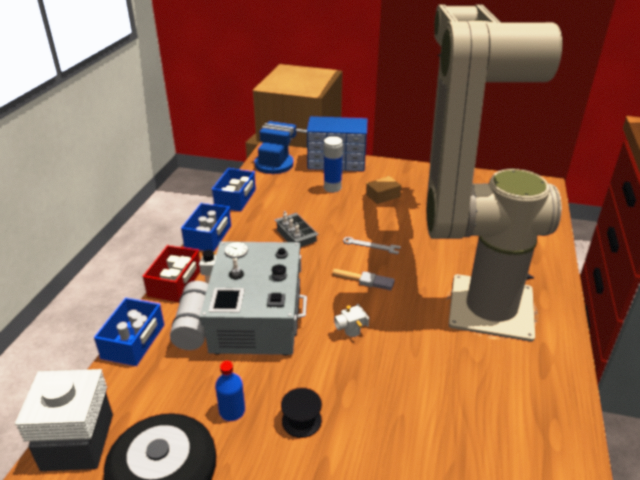

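```bash
python3 - <<'E'
from h import *
# rigid fit of the cleaner: keys/port in cleaner frame; port approx (px,0)
C=[('square_key_top',(216,240),(276,294),(-65,95,160)),('mushroom_top',(250,230),(277,267),(-65,0,172)),('small_key_top',(286,225),(279,248),(-65,-90,160))]
from scipy.optimize import least_squares
def X(p,l):
    c,s=np.cos(p[2]),np.sin(p[2]);return np.array([p[0]+c*l[0]-s*l[1],p[1]+s*l[0]+c*l[1],l[2]])
def res(p): return np.concatenate([np.r_[proj('top',X(p,l))-a,proj('side',X(p,l))-b] for _,a,b,l in C])
r=least_squares(res,[613,205,.2],loss='soft_l1');print(r.x[:2],np.degrees(r.x[2]),r.fun.round(1))
for n,_,_,l in C: print(n,X(r.x,l).round(1))
print(tri((249,198),(236,275)))
T=[((375,235),(306,240),(-19.5,39,3)),((386,228),(301,234),(-19.5,0,3)),((395,217),(297,227),(-19.5,-39,3)),((378,223),(293,238),(0,0,0)),((367,224),(298,241),(19.5,39,3)),((373,217),(294,235),(19.5,0,3)),((383,205),(284,229),(19.5,-39,3))]
def res2(p): return np.concatenate([np.r_[proj('top',X(p,l))-a,proj('side',X(p,l))-b] for a,b,l in T])
r=least_squares(res2,[610,-180,.8],loss='soft_l1');print(r.x[:2],np.degrees(r.x[2]),r.fun.round(1))
for a,b,l in T: print(X(r.x,l).round(1))
E
```

```text
[608.56628239 199.80229344] 14.733240599543885 [ 1.8  0.2 -1.   0.7  1.   1.7 -0.1 -0.8 -2.7 -0.1 -0.1  0.7]
square_key_top [521.5 275.1 160. ]
mushroom_top [545.7 183.3 172. ]
small_key_top [568.6  96.2 160. ]
(array([650.04298522, 197.95679695, 133.36593392]), np.float64(4.793335184813223))
[ 610.66188489 -190.27276075] 44.679205793439316 [ 0.   0.1  0.6 -1.1 -1.8 -1.6 -0.3 -1.2 -1.8  0.8 -2.1 -0.2  1.6 -1.
  2.4 -2.7 -0.8  1.9 -2.2  1.5  2.3  0.3 -4.   1.3  1.4  3.7  0.3  1.3]
[ 569.4 -176.3    3. ]
[ 596.8 -204.     3. ]
[ 624.2 -231.7    3. ]
[ 610.7 -190.3    0. ]
[ 597.1 -148.8    3. ]
[ 624.5 -176.6    3. ]
[ 651.9 -204.3    3. ]
```

```bash
cat >> h.py <<'E'
def dp(x,y,z,yaw=None,s=None):
    s=s or sense();p=s['tool_pos'];w=np.radians(s['tcp_rot'][2]);d=np.array([x,y,z])-p
    c,n=np.cos(w),np.sin(w)
    print('from',p.round(1),'yaw',round(float(s['tcp_rot'][2]),2),'t',s['time'],'dp',(np.array([c*d[0]+n*d[1],n*d[0]-c*d[1],-d[2]])/200).round(4),'turn z',None if yaw is None else round(float(-(yaw-np.degrees(w))/180),4))
E
python3 - <<'E'
from h import *
from scipy.optimize import minimize
M={c:masks_of(c,'tote')[0]['pixels'] for c in('top','side')}
def X(p,l):
    c,s=np.cos(p[2]),np.sin(p[2]);return np.array([p[0]+c*l[0]-s*l[1],p[1]+s*l[0]+c*l[1],l[2]])
def cost(p,cs=('top','side')):
    t=0
    for c in cs:
        P=np.array([proj(c,X(p,(a,b,z))) for a in(-40.5,40.5) for b in(-60,60) for z in(0,37)])
        h=cv2.convexHull((P*16*8).astype(np.int32)); im=np.zeros((480*8,640*8),np.uint8)
        cv2.fillConvexPoly(im,h,1,shift=4); m=cv2.resize(im[:, :].astype(np.float32),(640,480),interpolation=cv2.INTER_AREA)
        t+=np.abs(m-M[c]).sum()/M[c].sum()
    return t
for cs in(('top',),('side',),('top','side')):
    S=np.array([[610,-190,.78],[622,-190,.78],[610,-178,.78],[610,-190,.9]])
    r=minimize(cost,[610,-190,.78],args=(cs,),method='Nelder-Mead',options=dict(initial_simplex=S,maxfev=90));print(cs,r.x[:2].round(1),np.degrees(r.x[2]).round(1),r.fun)
p=r.x
for l in((-19.5,39,3),(-19.5,0,3),(-19.5,-39,3)):print(X(p,l).round(1))
for n in('square_key','mushroom','small_key','plug'):
    for c in('top','side'):
        for m in masks_of(c,n)[:2]:
            ys,xs=np.nonzero(m['pixels']);print(n,c,round(m['conf'],2),np.round(m['at'],1),len(xs),xs.mean().round(1),ys.mean().round(1),xs.min(),xs.max(),ys.min(),ys.max(), atz(c,(xs.mean(),ys.mean()),dict(square_key=157,mushroom=162,small_key=157,plug=180)[n]).round(1))
dp(400,-380,235,44.7)
E
```

```text
('top',) [ 612.  -193.6] 44.6 0.3012035472972973
('side',) [ 606.3 -192.5] 44.0 0.4916602760736196
('top', 'side') [ 608.  -191.9] 44.7 0.8232606236824027
[ 566.7 -177.8    3. ]
[ 594.1 -205.6    3. ]
[ 621.6 -233.3    3. ]
square_key top 0.7 [245.4 192.2] 53 246.2 193.8 243 250 190 198 [654.4 202.5 157. ]
square_key top 0.59 [215.2 243.1] 97 218.4 240.0 214 223 235 245 [522.5 274.1 157. ]
square_key side 0.64 [384.2 190.8] 744 383.4 189.0 366 401 175 203 [ 351.3 -283.1  157. ]
square_key side 0.59 [275.1 297. ] 102 275.8 296.5 271 281 292 301 [518.8 277.5 157. ]
mushroom top 0.74 [255.5 230.7] 110 251.8 232.3 247 257 227 238 [545.4 182.3 162. ]
mushroom top 0.24 [386.4 205.9] 49 386.4 206.6 383 390 203 210 [ 626.6 -187.9  162. ]
mushroom side 0.66 [274.8 270.3] 147 279.0 269.3 272 286 264 275 [540.8 182.1 162. ]
small_key top 0.51 [281.9 224.7] 47 283.4 226.3 280 287 223 230 [565.1  96.  157. ]
small_key side 0.37 [280.1 249.9] 61 281.5 250.4 278 285 246 254 [560.8  98.1 157. ]
plug top 0.5 [322.4 310.9] 593 323.1 306.5 315 330 272 331 [347.2 -18.  180. ]
plug top 0.39 [246.5 193.1] 41 245.9 194.0 243 249 191 197 [648.6 200.3 180. ]
plug side 0.6 [235.4 268.9] 115 235.5 267.0 232 240 256 275 [640.7 221.5 180. ]
from [ 202.8 -564.7  231.3] yaw 19.76 t 1.9 dp [ 1.24   -0.5358 -0.0186] turn z -0.1386
```

Call:
step_arm --targets '[{"dp": [0.95, -0.4, 0], "angular": [0, 0, -0.1386], "fingers": 1}, {"dp": [0.95, -0.4, 0], "angular": [0, 0, -0.1386], "fingers": 1}, {"dp": [0.95, -0.4, 0], "angular": [0, 0, -0.1386], "fingers": 1}, {"dp": [0.95, -0.4, 0], "angular": [0, 0, -0.1386], "fingers": 1}, {"dp": [0.95, -0.4, 0], "angular": [0, 0, -0.1386], "fingers": 1}, {"dp": [0.95, -0.4, 0], "angular": [0, 0, -0.1386], "fingers": 1}, {"dp": [0.95, -0.4, 0], "angular": [0, 0, -0.1386], "fingers": 1}, {"dp": [0.95, -0.4, 0], "angular": [0, 0, -0.1386], "fingers": 1}]'

```text
time: 2.9
tool_pos: [353.8, -425.9, 231.2]
tcp_rot: [-180.0, 0.0, 44.6]
ft_force: [-1.2, 0.1, 0.2]
finger_gap: 0.2
grip_force: 0.0
```

```bash
python3 - <<'E'
from h import *
dp(521.5,275,235,44.7)
E
```

```text
from [ 353.8 -425.9  231.2] yaw 44.6 t 2.9 dp [ 3.0579 -1.9064 -0.019 ] turn z -0.0005
```

Call:
step_arm --targets '[{"dp": [1, -0.63, 0], "angular": [0, 0, 0], "fingers": 1}, {"dp": [1, -0.63, 0], "angular": [0, 0, 0], "fingers": 1}, {"dp": [1, -0.63, 0], "angular": [0, 0, 0], "fingers": 1}, {"dp": [1, -0.63, 0], "angular": [0, 0, 0], "fingers": 1}, {"dp": [1, -0.63, 0], "angular": [0, 0, 0], "fingers": 1}, {"dp": [1, -0.63, 0], "angular": [0, 0, 0], "fingers": 1}, {"dp": [1, -0.63, 0], "angular": [0, 0, 0], "fingers": 1}, {"dp": [1, -0.63, 0], "angular": [0, 0, 0], "fingers": 1}]'

```text
time: 3.9
tool_pos: [407.8, -196.0, 231.2]
tcp_rot: [-180.0, 0.0, 44.6]
ft_force: [0.4, -0.5, 0.6]
finger_gap: -0.1
grip_force: 0.0
```

Call:
step_arm --targets '[{"dp": [1, -0.63, 0], "angular": [0, 0, 0], "fingers": 1}, {"dp": [1, -0.63, 0], "angular": [0, 0, 0], "fingers": 1}, {"dp": [1, -0.63, 0], "angular": [0, 0, 0], "fingers": 1}, {"dp": [1, -0.63, 0], "angular": [0, 0, 0], "fingers": 1}, {"dp": [1, -0.63, 0], "angular": [0, 0, 0], "fingers": 1}, {"dp": [1, -0.63, 0], "angular": [0, 0, 0], "fingers": 1}, {"dp": [1, -0.63, 0], "angular": [0, 0, 0], "fingers": 1}, {"dp": [1, -0.63, 0], "angular": [0, 0, 0], "fingers": 1}]'

```text
time: 4.9
tool_pos: [461.6, 34.2, 231.3]
tcp_rot: [180.0, 0.0, 44.6]
ft_force: [-0.2, -0.6, -0.8]
finger_gap: -0.2
grip_force: 0.0
```

Call:
step_arm --targets '[{"dp": [1, -0.63, 0], "angular": [0, 0, 0], "fingers": 1}, {"dp": [1, -0.63, 0], "angular": [0, 0, 0], "fingers": 1}, {"dp": [1, -0.63, 0], "angular": [0, 0, 0], "fingers": 1}, {"dp": [1, -0.63, 0], "angular": [0, 0, 0], "fingers": 1}, {"dp": [1, -0.63, 0], "angular": [0, 0, 0], "fingers": 1}, {"dp": [1, -0.63, 0], "angular": [0, 0, 0], "fingers": 1}, {"dp": [1, -0.63, 0], "angular": [0, 0, 0], "fingers": 1}, {"dp": [1, -0.63, 0], "angular": [0, 0, 0], "fingers": 1}]'

```text
time: 5.9
tool_pos: [515.4, 264.4, 231.7]
tcp_rot: [180.0, -0.0, 44.6]
ft_force: [-0.7, 0.3, 0.8]
finger_gap: 0.1
grip_force: 0.0
```

```bash
python3 - <<'E'
from h import *
dp(521.5,275,180,44.7)
E
```

```text
from [515.4 264.4 231.7] yaw 44.61 t 5.9 dp [ 0.0588 -0.0161  0.2583] turn z -0.0005
```

Call:
step_arm --targets '[{"dp": [0.059, -0.016, 0], "angular": [0, 0, 0], "fingers": 1}, {"dp": [0.059, -0.016, 0.28], "angular": [0, 0, 0], "fingers": 1}, {"dp": [0.059, -0.016, 0.28], "angular": [0, 0, 0], "fingers": 1}, {"dp": [0.059, -0.016, 0.34], "angular": [0, 0, 0], "fingers": 1}, {"dp": [0.059, -0.016, 0.36], "angular": [0, 0, 0], "fingers": 1}, {"dp": [0.059, -0.016, 0.375], "angular": [0, 0, 0], "fingers": 1}, {"dp": [0.059, -0.016, 0.388], "angular": [0, 0, 0], "fingers": 1}, {"dp": [0.059, -0.016, 0.388], "angular": [0, 0, 0], "fingers": 1}]'

```text
time: 6.9
tool_pos: [522.0, 276.5, 154.7]
tcp_rot: [180.0, -0.1, 44.7]
ft_force: [0.2, 0.4, 4.7]
finger_gap: -0.2
grip_force: 2.2
```

```bash
python3 - <<'E'
from h import *
dp(545,182.7,190,44.7)
for c,b in(('top',(170,150,150,110)),('side',(200,220,150,110))):
    im=snapshot(c);x,y,w,h=b;cv2.imwrite(f'pics/{c}1.png',cv2.resize(im[y:y+h,x:x+w],None,fx=5,fy=5,interpolation=cv2.INTER_CUBIC))
E
```

```text
from [522.  276.5 154.7] yaw 44.7 t 6.9 dp [-0.2479  0.4142 -0.1765] turn z 0.0
```

View pics/side1.png

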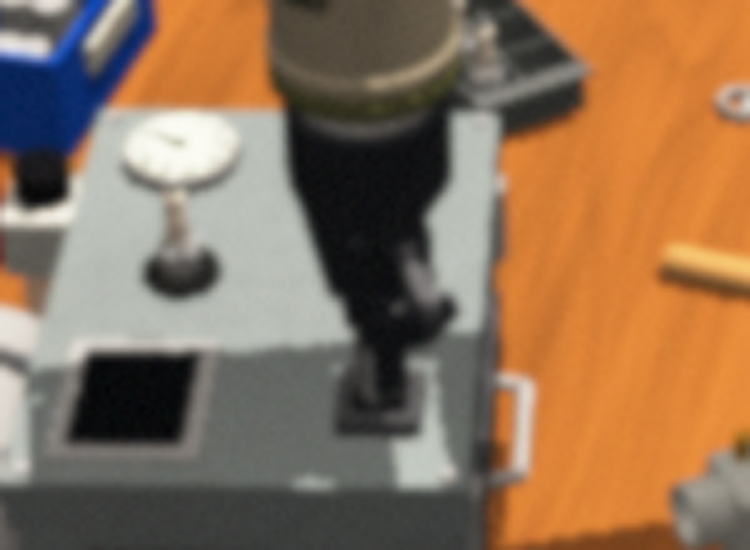

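Call:
step_arm --targets '[{"dp": [0, 0, -0.18], "angular": [0, 0, 0], "fingers": 1}, {"dp": [0, 0, -0.18], "angular": [0, 0, 0], "fingers": 1}, {"dp": [-0.248, 0.414, -0.18], "angular": [0, 0, 0], "fingers": 1}, {"dp": [-0.248, 0.414, -0.18], "angular": [0, 0, 0], "fingers": 1}, {"dp": [-0.248, 0.414, -0.18], "angular": [0, 0, 0], "fingers": 1}, {"dp": [-0.248, 0.414, -0.18], "angular": [0, 0, 0], "fingers": 1}, {"dp": [-0.248, 0.414, -0.11], "angular": [0, 0, 0], "fingers": 1}, {"dp": [-0.248, 0.414, -0.11], "angular": [0, 0, 0], "fingers": 1}]'

```text
time: 8.0
tool_pos: [542.8, 183.0, 173.3]
tcp_rot: [-179.9, 0.2, 44.8]
ft_force: [-0.1, -0.8, -0.7]
finger_gap: 0.1
grip_force: 0.0
```

```bash
python3 - <<'E'
from h import *
dp(545,182.7,166.5,44.7)
E
```

```text
from [542.8 183.  173.3] yaw 44.78 t 8.0 dp [0.007  0.0088 0.0342] turn z 0.0004
```

Call:
step_arm --targets '[{"dp": [0, 0, 0.02], "angular": [0, 0, 0], "fingers": 1}, {"dp": [0, 0, 0.035], "angular": [0, 0, 0], "fingers": 1}, {"dp": [0, 0, 0.05], "angular": [0, 0, 0], "fingers": 1}, {"dp": [0, 0, 0.05], "angular": [0, 0, 0], "fingers": 1}, {"dp": [0, 0, 0.05], "angular": [0, 0, 0], "fingers": 1}, {"dp": [0, 0, 0.05], "angular": [0, 0, 0], "fingers": 1}, {"dp": [0, 0, 0.05], "angular": [0, 0, 0], "fingers": 1}, {"dp": [0, 0, 0.05], "angular": [0, 0, 0], "fingers": 1}]'

```text
time: 9.0
tool_pos: [544.4, 182.7, 166.1]
tcp_rot: [-180.0, -0.0, 44.7]
ft_force: [-2.8, 3.9, 4.7]
finger_gap: 0.0
grip_force: 2.8
```

Call:
step_arm --targets '[{"dp": [0, 0, 0], "angular": [0, 0, 0], "fingers": 1}, {"dp": [0, 0, 0], "angular": [0, 0, 0], "fingers": 1}, {"dp": [0, 0, 0], "angular": [0, 0, 0], "fingers": 1}, {"dp": [0, 0, 0], "angular": [0, 0, 0], "fingers": 1}, {"dp": [0, 0, 0], "angular": [0, 0, 0], "fingers": 1}, {"dp": [0, 0, 0], "angular": [0, 0, 0], "fingers": 1}, {"dp": [0, 0, 0], "angular": [0, 0, 0], "fingers": 1}, {"dp": [0, 0, 0], "angular": [0, 0, 0], "fingers": 1}]'

```text
time: 10.0
tool_pos: [544.5, 182.7, 166.1]
tcp_rot: [180.0, -0.0, 44.7]
ft_force: [-3.1, 3.0, 6.3]
finger_gap: -0.1
grip_force: 2.8
```

Call:
step_arm --targets '[{"dp": [0, 0, 0], "angular": [0, 0, 0], "fingers": 1}, {"dp": [0, 0, 0], "angular": [0, 0, 0], "fingers": 1}, {"dp": [0, 0, 0], "angular": [0, 0, 0], "fingers": 1}, {"dp": [0, 0, 0], "angular": [0, 0, 0], "fingers": 1}, {"dp": [0, 0, 0], "angular": [0, 0, 0], "fingers": 1}, {"dp": [0, 0, 0], "angular": [0, 0, 0], "fingers": 1}, {"dp": [0, 0, 0], "angular": [0, 0, 0], "fingers": 1}, {"dp": [0, 0, 0], "angular": [0, 0, 0], "fingers": 1}]'

```text
time: 11.0
tool_pos: [544.4, 182.7, 166.1]
tcp_rot: [-180.0, -0.0, 44.7]
ft_force: [-3.6, 3.2, 6.2]
finger_gap: -0.0
grip_force: 2.8
```

```bash
python3 - <<'E'
from h import *
dp(566.5,96.5,190,44.7)
dp(566.5,96.5,154,44.7)
E
```

```text
from [544.4 182.7 166.1] yaw 44.71 t 11.0 dp [-0.2249  0.3839 -0.1196] turn z 0.0001
from [544.4 182.7 166.1] yaw 44.71 t 11.0 dp [-0.2249  0.3839  0.0604] turn z 0.0001
```

Call:
step_arm --targets '[{"dp": [0, 0, -0.12], "angular": [0, 0, 0], "fingers": 1}, {"dp": [0, 0, -0.12], "angular": [0, 0, 0], "fingers": 1}, {"dp": [-0.225, 0.384, -0.12], "angular": [0, 0, 0], "fingers": 1}, {"dp": [-0.225, 0.384, -0.12], "angular": [0, 0, 0], "fingers": 1}, {"dp": [-0.225, 0.384, -0.12], "angular": [0, 0, 0], "fingers": 1}, {"dp": [-0.225, 0.384, -0.12], "angular": [0, 0, 0], "fingers": 1}, {"dp": [-0.225, 0.384, -0.05], "angular": [0, 0, 0], "fingers": 1}, {"dp": [-0.225, 0.384, -0.02], "angular": [0, 0, 0], "fingers": 1}]'

```text
time: 12.0
tool_pos: [565.3, 96.9, 167.8]
tcp_rot: [-179.9, 0.1, 44.8]
ft_force: [-0.3, 0.5, 1.1]
finger_gap: 0.2
grip_force: 0.0
```

Call:
step_arm --targets '[{"dp": [0, 0, 0.0], "angular": [0, 0, 0], "fingers": 1}, {"dp": [0, 0, 0.03], "angular": [0, 0, 0], "fingers": 1}, {"dp": [0, 0, 0.06], "angular": [0, 0, 0], "fingers": 1}, {"dp": [0, 0, 0.08], "angular": [0, 0, 0], "fingers": 1}, {"dp": [0, 0, 0.08], "angular": [0, 0, 0], "fingers": 1}, {"dp": [0, 0, 0.08], "angular": [0, 0, 0], "fingers": 1}, {"dp": [0, 0, 0.08], "angular": [0, 0, 0], "fingers": 1}, {"dp": [0, 0, 0.08], "angular": [0, 0, 0], "fingers": 1}]'

```text
time: 13.0
tool_pos: [566.7, 96.3, 154.0]
tcp_rot: [180.0, -0.0, 44.7]
ft_force: [-0.2, 1.0, 5.3]
finger_gap: 0.2
grip_force: 2.7
```

```bash
python3 - <<'E'
from h import *
dp(566.5,96.5,154,44.7)
im=snapshot('side');x,y,w,h=(200,200,150,110);cv2.imwrite(f'pics/side2.png',cv2.resize(im[y:y+h,x:x+w],None,fx=5,fy=5,interpolation=cv2.INTER_CUBIC))
E
```

```text
from [566.7  96.3 154. ] yaw 44.7 t 13.0 dp [ 0.0003 -0.0013  0.0002] turn z 0.0
```

View pics/side2.png

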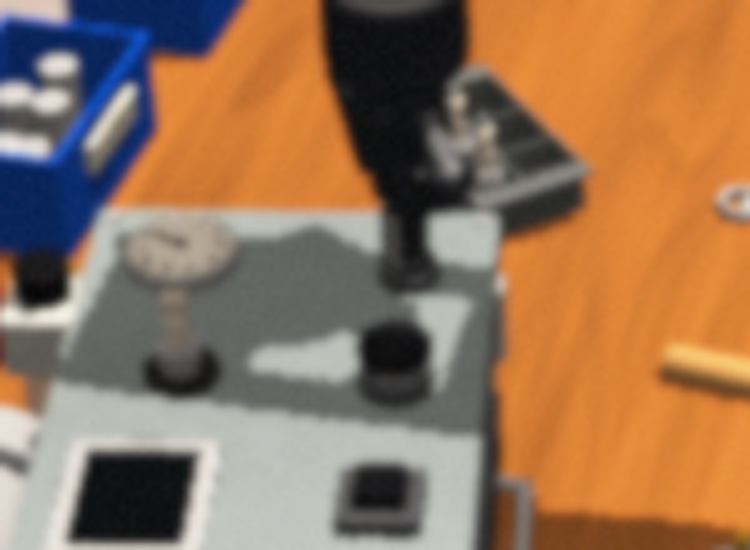

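The fingertips stand on the small key (crop 410,275), with the mushroom up again at (395,360) and the plug upright at (180,340). I'm holding the key down.

Call:
step_arm --targets '[{"dp": [0, 0, 0], "angular": [0, 0, 0], "fingers": 1}, {"dp": [0, 0, 0], "angular": [0, 0, 0], "fingers": 1}, {"dp": [0, 0, 0], "angular": [0, 0, 0], "fingers": 1}, {"dp": [0, 0, 0], "angular": [0, 0, 0], "fingers": 1}, {"dp": [0, 0, 0], "angular": [0, 0, 0], "fingers": 1}, {"dp": [0, 0, 0], "angular": [0, 0, 0], "fingers": 1}, {"dp": [0, 0, 0], "angular": [0, 0, 0], "fingers": 1}, {"dp": [0, 0, 0], "angular": [0, 0, 0], "fingers": 1}]'

```text
time: 14.05
tool_pos: [566.7, 96.3, 154.1]
tcp_rot: [180.0, -0.0, 44.7]
ft_force: [0.3, 1.9, 4.7]
finger_gap: 0.1
grip_force: 2.7
```

Call:
step_arm --targets '[{"dp": [0, 0, 0], "angular": [0, 0, 0], "fingers": 1}, {"dp": [0, 0, 0], "angular": [0, 0, 0], "fingers": 1}, {"dp": [0, 0, 0], "angular": [0, 0, 0], "fingers": 1}, {"dp": [0, 0, 0], "angular": [0, 0, 0], "fingers": 1}, {"dp": [0, 0, 0], "angular": [0, 0, 0], "fingers": 1}, {"dp": [0, 0, 0], "angular": [0, 0, 0], "fingers": 1}, {"dp": [0, 0, 0], "angular": [0, 0, 0], "fingers": 1}, {"dp": [0, 0, 0], "angular": [0, 0, 0], "fingers": 1}]'

```text
time: 15.05
tool_pos: [566.6, 96.3, 154.0]
tcp_rot: [180.0, -0.0, 44.7]
ft_force: [-0.2, 1.4, 5.0]
finger_gap: 0.1
grip_force: 2.7
```

```bash
python3 - <<'E'
from h import *
dp(522,276,200,44.7)
E
```

```text
from [566.6  96.3 154. ] yaw 44.71 t 15.05 dp [ 0.4735 -0.7957 -0.2298] turn z 0.0
```

Call:
step_arm --targets '[{"dp": [0, 0, -0.2], "angular": [0, 0, 0], "fingers": 1}, {"dp": [0, 0, -0.2], "angular": [0, 0, 0], "fingers": 1}, {"dp": [0.473, -0.796, -0.2], "angular": [0, 0, 0], "fingers": 1}, {"dp": [0.473, -0.796, -0.2], "angular": [0, 0, 0], "fingers": 1}, {"dp": [0.473, -0.796, -0.2], "angular": [0, 0, 0], "fingers": 1}, {"dp": [0.473, -0.796, -0.2], "angular": [0, 0, 0], "fingers": 1}, {"dp": [0.473, -0.796, -0.2], "angular": [0, 0, 0], "fingers": 1}, {"dp": [0.473, -0.796, -0.15], "angular": [0, 0, 0], "fingers": 1}]'

```text
time: 16.05
tool_pos: [522.5, 274.7, 183.8]
tcp_rot: [180.0, -0.0, 44.6]
ft_force: [0.9, 0.1, -0.0]
finger_gap: 0.3
grip_force: 0.0
```

```bash
python3 - <<'E'
from h import *
dp(522,276,154,44.7)
E
```

```text
from [522.5 274.7 183.8] yaw 44.61 t 16.05 dp [ 0.0029 -0.0063  0.1489] turn z -0.0005
```

Call:
step_arm --targets '[{"dp": [0, 0, 0.08], "angular": [0, 0, 0], "fingers": 1}, {"dp": [0, 0, 0.1], "angular": [0, 0, 0], "fingers": 1}, {"dp": [0, 0, 0.12], "angular": [0, 0, 0], "fingers": 1}, {"dp": [0, 0, 0.135], "angular": [0, 0, 0], "fingers": 1}, {"dp": [0, 0, 0.15], "angular": [0, 0, 0], "fingers": 1}, {"dp": [0, 0, 0.15], "angular": [0, 0, 0], "fingers": 1}, {"dp": [0, 0, 0.15], "angular": [0, 0, 0], "fingers": 1}, {"dp": [0, 0, 0.15], "angular": [0, 0, 0], "fingers": 1}]'

```text
time: 17.05
tool_pos: [521.9, 275.8, 154.1]
tcp_rot: [180.0, -0.0, 44.7]
ft_force: [-0.5, -3.4, 5.0]
finger_gap: -0.2
grip_force: 2.4
```

```bash
python3 - <<'E'
from h import *
dp(522,276,260,44.7)
C=[('t',216,240)]
for n in('port','plug'):
    a=pinpoint('top',n);snapshot('top') if 0 else 0
snapshot('top');snapshot('side')
for n in('port','plug'):
  for c in('top','side'):
    for x in pinpoint(c,n)[:2]: print(n,c,np.round(x['at'],1),x['conf'],atz(c,x['at'],dict(port=146,plug=126.5)[n]).round(1))
E
```

```text
from [521.9 275.8 154.1] yaw 44.7 t 17.05 dp [ 1.200e-03 -2.000e-04 -5.294e-01] turn z 0.0
port top [245.7 197.8] 0.76 [645.3 205.  146. ]
port top [256.6 305.2] 0.56 [346.5 163.4 146. ]
port side [233.8 274.8] 0.75 [651.7 212.9 146. ]
port side [293.4 226.3] 0.48 [567.2 -33.6 146. ]
plug top [245.6 195.9] 0.59 [655.  208.1 126.5]
plug side [235.7 281.4] 0.57 [647.6 214.5 126.5]
```

```bash
python3 - <<'E'
import cv2
im=cv2.imread('pics/top0.png');cv2.imwrite('pics/top0z.png',cv2.resize(im[160:270,180:330],None,fx=5,fy=5,interpolation=cv2.INTER_CUBIC))
E
```

```text
(no output)
```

View pics/top0z.png

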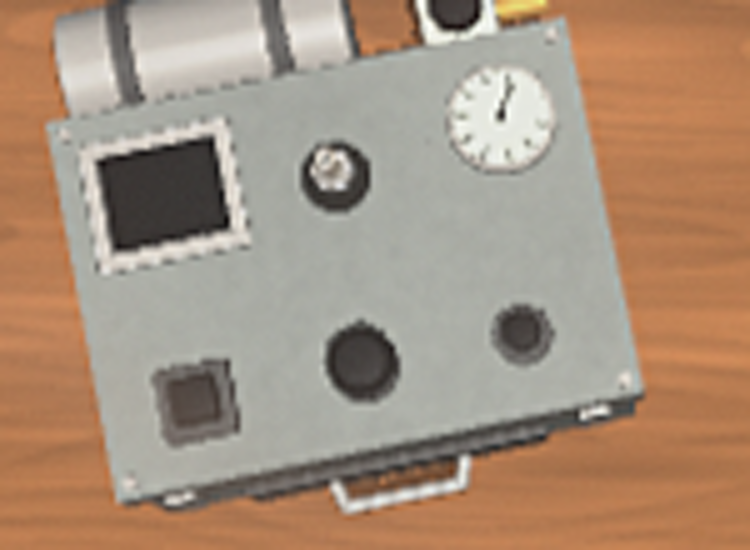

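The top crop shows the port's collar centred at (335,177), which is pixel (247,195.4), or about (650,202). The square key's second press read 5.0 N. Next I raise the tool, open the fingers and go over the plug.

Call:
step_arm --targets '[{"dp": [0, 0, -0.3], "angular": [0, 0, 0], "fingers": 1}, {"dp": [0, 0, -0.45], "angular": [0, 0, 0], "fingers": 1}, {"dp": [0, 0, -0.45], "angular": [0, 0, 0], "fingers": 0}, {"dp": [0.195, 0.713, -0.45], "angular": [0, 0, 0], "fingers": 0}, {"dp": [0.195, 0.713, -0.45], "angular": [0, 0, 0], "fingers": 0}, {"dp": [0.195, 0.713, -0.45], "angular": [0, 0, 0], "fingers": 0}, {"dp": [0.195, 0.713, -0.45], "angular": [0, 0, 0], "fingers": 0}, {"dp": [0.195, 0.713, -0.45], "angular": [0, 0, 0], "fingers": 0}]'

```text
time: 18.45
tool_pos: [648.7, 202.5, 242.3]
tcp_rot: [-179.9, 0.1, 44.7]
ft_force: [0.4, 0.4, -0.6]
finger_gap: 85.2
grip_force: 0.0
```

```bash
python3 - <<'E'
from h import *
dp(650,202,167,44.7)
E
```

```text
from [648.7 202.5 242.3] yaw 44.73 t 18.45 dp [0.003  0.0064 0.3764] turn z 0.0002
```

Call:
step_arm --newtons 30 --targets '[{"dp": [0, 0, 0.15], "angular": [0, 0, 0], "fingers": 0}, {"dp": [0, 0, 0.3], "angular": [0, 0, 0], "fingers": 0}, {"dp": [0, 0, 0.376], "angular": [0, 0, 0], "fingers": 0}, {"dp": [0, 0, 0.376], "angular": [0, 0, 0], "fingers": 0}, {"dp": [0, 0, 0.376], "angular": [0, 0, 0], "fingers": 0.5}, {"dp": [0, 0, 0.376], "angular": [0, 0, 0], "fingers": 0.6}, {"dp": [0, 0, 0.376], "angular": [0, 0, 0], "fingers": 0.6}, {"dp": [0, 0, 0.376], "angular": [0, 0, 0], "fingers": 0.6}]'

```text
time: 19.45
tool_pos: [649.9, 201.9, 169.0]
tcp_rot: [180.0, -0.0, 44.7]
ft_force: [0.3, 0.1, 0.5]
finger_gap: 34.2
grip_force: 0.0
```

```bash
python3 - <<'E'
from h import *
dp(650,202,167,44.7)
o=[]
for c,b in(('top',(210,160,80,70)),('side',(200,220,80,70))):
    im=snapshot(c);x,y,w,h=b;o.append(cv2.resize(im[y:y+h,x:x+w],None,fx=5,fy=5,interpolation=cv2.INTER_CUBIC))
cv2.imwrite('pics/grasp.png',np.hstack(o))
E
```

```text
from [649.9 201.9 169. ] yaw 44.7 t 19.45 dp [0.0008 0.0002 0.0098] turn z -0.0
```

View pics/grasp.png

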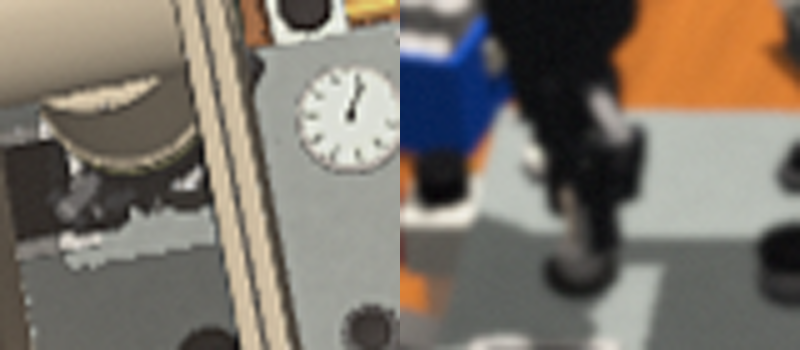

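The side crop shows the plug at (575,240), standing between the half-closed fingers. I'm closing on it.

Call:
step_arm --newtons 30 --targets '[{"dp": [0, 0, 0.01], "angular": [0, 0, 0], "fingers": 0.75}, {"dp": [0, 0, 0.01], "angular": [0, 0, 0], "fingers": 0.82}, {"dp": [0, 0, 0.01], "angular": [0, 0, 0], "fingers": 0.9}, {"dp": [0, 0, 0.01], "angular": [0, 0, 0], "fingers": 1}, {"dp": [0, 0, 0.01], "angular": [0, 0, 0], "fingers": 1}, {"dp": [0, 0, 0.01], "angular": [0, 0, 0], "fingers": 1}, {"dp": [0, 0, 0.01], "angular": [0, 0, 0], "fingers": 1}, {"dp": [0, 0, 0.01], "angular": [0, 0, 0], "fingers": 1}]'

```text
time: 20.55
tool_pos: [650.0, 201.2, 166.3]
tcp_rot: [179.9, 0.0, 44.7]
ft_force: [4.3, -4.0, -2.1]
finger_gap: 11.1
grip_force: 29.2
```

Call:
step_arm --newtons 40 --targets '[{"dp": [0, 0.01, -0.03], "angular": [0, 0, 0], "fingers": 1}, {"dp": [0, 0.01, -0.08], "angular": [0, 0, 0], "fingers": 1}, {"dp": [0, 0.01, -0.16], "angular": [0, 0, 0], "fingers": 1}, {"dp": [0, 0.01, -0.25], "angular": [0, 0, 0], "fingers": 1}, {"dp": [0, 0.01, -0.35], "angular": [0, 0, 0], "fingers": 1}, {"dp": [0, 0.01, -0.35], "angular": [0, 0, 0], "fingers": 1}, {"dp": [0, 0.01, -0.35], "angular": [0, 0, 0], "fingers": 1}, {"dp": [0, 0.01, -0.35], "angular": [0, 0, 0], "fingers": 1}]'

```text
time: 21.55
tool_pos: [650.4, 200.4, 235.1]
tcp_rot: [-179.9, 0.1, 44.7]
ft_force: [1.3, -0.3, -1.7]
finger_gap: 10.6
grip_force: 39.0
```

```bash
python3 - <<'E'
from h import *
dp(595.5,-205,235,44.7)
E
```

```text
from [650.4 200.4 235.1] yaw 44.7 t 21.55 dp [-1.6209e+00  1.2474e+00  7.0000e-04] turn z 0.0
```

Call:
step_arm --targets '[{"dp": [-0.05, 0.04, 0], "angular": [0, 0, 0], "fingers": 1}, {"dp": [-0.15, 0.115, 0], "angular": [0, 0, 0], "fingers": 1}, {"dp": [-0.28, 0.215, 0], "angular": [0, 0, 0], "fingers": 1}, {"dp": [-0.42, 0.323, 0], "angular": [0, 0, 0], "fingers": 1}, {"dp": [-0.56, 0.43, 0], "angular": [0, 0, 0], "fingers": 1}, {"dp": [-0.7, 0.54, 0], "angular": [0, 0, 0], "fingers": 1}, {"dp": [-0.84, 0.645, 0], "angular": [0, 0, 0], "fingers": 1}, {"dp": [-0.96, 0.74, 0], "angular": [0, 0, 0], "fingers": 1}]'

```text
time: 22.55
tool_pos: [617.6, -42.9, 236.5]
tcp_rot: [180.0, 0.0, 44.6]
ft_force: [0.7, 0.0, -0.5]
finger_gap: 10.5
grip_force: 39.0
```

Call:
step_arm --targets '[{"dp": [-0.12, 0.092, 0], "angular": [0, 0, 0], "fingers": 1}, {"dp": [-0.25, 0.19, 0], "angular": [0, 0, 0], "fingers": 1}, {"dp": [-0.37, 0.28, 0], "angular": [0, 0, 0], "fingers": 1}, {"dp": [-0.47, 0.36, 0], "angular": [0, 0, 0], "fingers": 1}, {"dp": [-0.55, 0.42, 0], "angular": [0, 0, 0], "fingers": 1}, {"dp": [-0.6, 0.46, 0], "angular": [0, 0, 0], "fingers": 1}, {"dp": [-0.6, 0.46, 0], "angular": [0, 0, 0], "fingers": 1}, {"dp": [-0.6, 0.46, 0], "angular": [0, 0, 0], "fingers": 1}]'

```text
time: 23.55
tool_pos: [598.2, -188.9, 236.4]
tcp_rot: [-180.0, -0.0, 44.7]
ft_force: [-0.1, 0.2, -0.8]
finger_gap: 10.5
grip_force: 39.0
```

```bash
python3 - <<'E'
from h import *
s=sense();print(s['finger_gap'],s['grip_force'])
dp(595.5,-205,140,44.7)
o=[]
for c,b in(('top',(340,170,80,70)),('side',(260,180,80,70))):
    im=snapshot(c);cv2.imwrite(f'pics/full_{c}.png',im);x,y,w,h=b;o.append(cv2.resize(im[y:y+h,x:x+w],None,fx=5,fy=5,interpolation=cv2.INTER_CUBIC))
for a,b in ((cv2.imread('pics/top0.png'),(340,170,80,70)),(cv2.imread('pics/side0.png'),(260,190,80,70))):
    x,y,w,h=b;o.append(cv2.resize(a[y:y+h,x:x+w],None,fx=5,fy=5,interpolation=cv2.INTER_CUBIC))
cv2.imwrite('pics/over.png',cv2.resize(np.vstack([np.hstack(o[:2]),np.hstack(o[2:])]),None,fx=.85,fy=.85))
E
```

```text
10.480945626648595 38.978984355926514
from [ 598.2 -188.9  236.4] yaw 44.73 t 23.55 dp [-0.0662  0.0478  0.4822] turn z 0.0002
```

View pics/over.png

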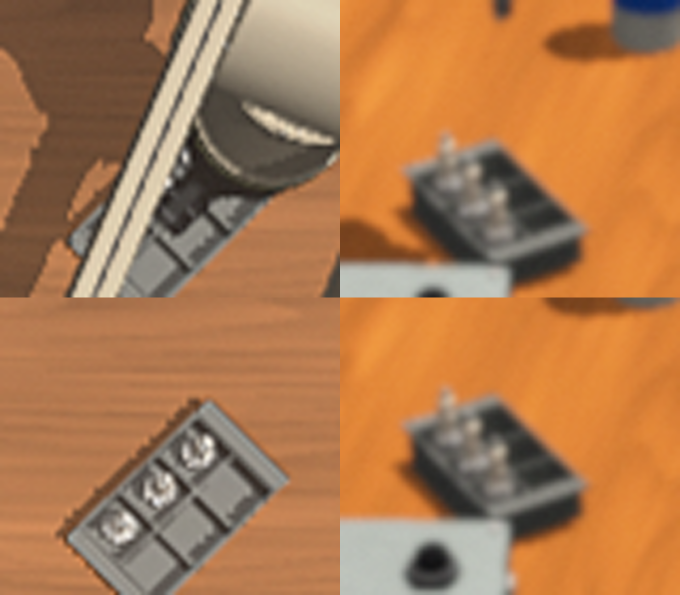

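```bash
python3 - <<'E'
from h import *
f=lambda u,v:(340+u/4.25-.4,170+(v-297.5)/4.25-.4)
A,B,C=[atz('top',f(*q),37) for q in((66,535),(208,401),(291,480))]
print(A,B,C,np.linalg.norm(A-B),np.linalg.norm(B-C));print('centre',(A+C)/2)
e=(A-B)/np.linalg.norm(A-B);print('yaw',np.degrees(np.arctan2(e[1],e[0]))-90)
for q in((145,565),(188,528),(240,492)):print(atz('top',f(*q),3))
g=lambda u,v:(260+(u-340)/4.25-.4,190+(v-297.5)/4.25-.4)
P=[atz('side',g(*q),37) for q in((404,425),(492,396),(586,484),(490,515))];print(np.round(P,1),np.mean(P,0))
s=sense();print('plug foot proj',proj('side',s['tool_pos']-[0,0,40]))
E
python3 - <<'E'
import cv2
im=cv2.imread('pics/full_side.png');cv2.imwrite('pics/fs.png',cv2.resize(im[140:260,240:400],None,fx=5,fy=5,interpolation=cv2.INTER_CUBIC))
E
```

```text
[ 591.98920024 -112.11484281   37.        ] [ 690.98763924 -211.79889176   37.        ] [ 635.32071111 -271.03386312   37.        ] 140.49057099727784 81.28707596727516
centre [ 613.65495568 -191.57435296   37.        ]
yaw 44.80228554232161
[ 577.0538509  -172.13643479    3.        ]
[ 604.82709336 -202.93170327    3.        ]
[ 632.13636807 -240.37253206    3.        ]
[[ 684.1 -207.5   37. ]
 [ 631.  -262.7   37. ]
 [ 531.3 -166.7   37. ]
 [ 588.4 -111.9   37. ]] [ 608.69256865 -187.20771717   37.        ]
plug foot proj [297.66575617 182.73407117]
```

View pics/fs.png

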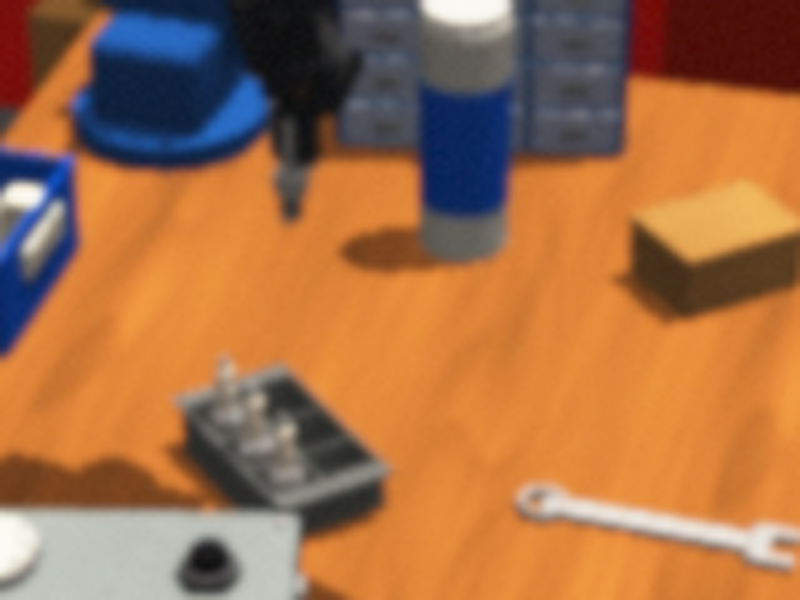

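The side crop shows the plug hanging upright with its foot at (290,218), which matches the predicted pixel. The tote and its three plugs are untouched. I'll lower to just above the rim and check there.

Call:
step_arm --targets '[{"dp": [-0.056, 0.055, 0.05], "angular": [0, 0, 0], "fingers": 1}, {"dp": [-0.056, 0.055, 0.15], "angular": [0, 0, 0], "fingers": 1}, {"dp": [-0.056, 0.055, 0.3], "angular": [0, 0, 0], "fingers": 1}, {"dp": [-0.056, 0.055, 0.45], "angular": [0, 0, 0], "fingers": 1}, {"dp": [-0.056, 0.055, 0.6], "angular": [0, 0, 0], "fingers": 1}, {"dp": [-0.056, 0.055, 0.7], "angular": [0, 0, 0], "fingers": 1}, {"dp": [-0.056, 0.055, 0.742], "angular": [0, 0, 0], "fingers": 1}, {"dp": [-0.056, 0.055, 0.742], "angular": [0, 0, 0], "fingers": 1}]'

```text
time: 24.65
tool_pos: [597.7, -205.2, 87.7]
tcp_rot: [-180.0, 0.0, 44.7]
ft_force: [0.0, 0.1, -0.3]
finger_gap: 10.5
grip_force: 39.0
```

```bash
python3 - <<'E'
from h import *
dp(598,-204.7,60,44.7)
o=[]
for c,b in(('top',(345,185,60,60)),('side',(265,190,60,60))):
    im=snapshot(c);x,y,w,h=b;o.append(cv2.resize(im[y:y+h,x:x+w],None,fx=6.6,fy=6.6,interpolation=cv2.INTER_CUBIC))
p=sense()['tool_pos'];print(proj('side',p-[0,0,40.5]),(proj('side',p-[0,0,40.5])-[265,190])*6.6+[396,0],proj('side',[598,-204.7,3]))
cv2.imwrite('pics/low.png',np.hstack(o))
E
```

```text
from [ 597.7 -205.2   87.7] yaw 44.7 t 24.65 dp [ 0.0027 -0.0005  0.1386] turn z 0.0
[299.99803234 220.53778135] [626.98701341 201.5493569 ] [300.38919976 232.58631094]
```

View pics/low.png

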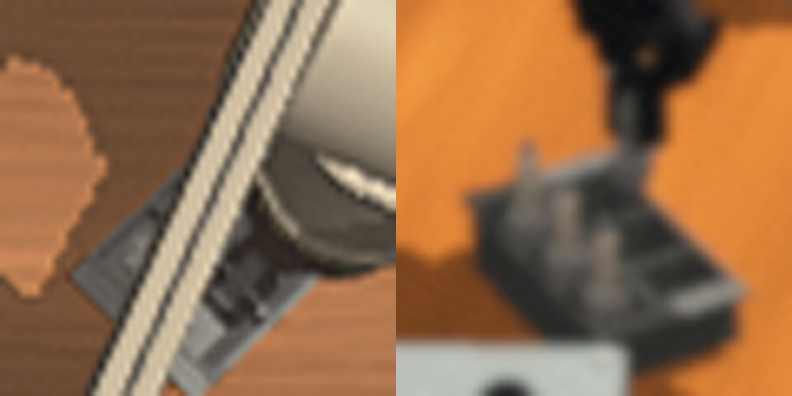

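The side crop shows the foot at (627,201), above the middle empty cell and clear of the rim. I'm lowering slowly and watching the force.

Call:
step_arm --targets '[{"dp": [0.005, -0.006, 0.02], "angular": [0, 0, 0], "fingers": 1}, {"dp": [0.005, -0.006, 0.05], "angular": [0, 0, 0], "fingers": 1}, {"dp": [0.005, -0.006, 0.08], "angular": [0, 0, 0], "fingers": 1}, {"dp": [0.005, -0.006, 0.11], "angular": [0, 0, 0], "fingers": 1}, {"dp": [0.005, -0.006, 0.135], "angular": [0, 0, 0], "fingers": 1}, {"dp": [0.005, -0.006, 0.155], "angular": [0, 0, 0], "fingers": 1}, {"dp": [0.005, -0.006, 0.17], "angular": [0, 0, 0], "fingers": 1}, {"dp": [0.005, -0.006, 0.17], "angular": [0, 0, 0], "fingers": 1}]'

```text
time: 25.75
tool_pos: [597.5, -203.6, 53.8]
tcp_rot: [-180.0, 0.0, 44.7]
ft_force: [0.4, 0.6, -0.3]
finger_gap: 10.9
grip_force: 39.0
```

Call:
step_arm --targets '[{"dp": [0, 0, 0.01], "angular": [0, 0, 0], "fingers": 1}, {"dp": [0, 0, 0.018], "angular": [0, 0, 0], "fingers": 1}, {"dp": [0, 0, 0.026], "angular": [0, 0, 0], "fingers": 1}, {"dp": [0, 0, 0.034], "angular": [0, 0, 0], "fingers": 1}, {"dp": [0, 0, 0.04], "angular": [0, 0, 0], "fingers": 1}, {"dp": [0, 0, 0.046], "angular": [0, 0, 0], "fingers": 1}, {"dp": [0, 0, 0.051], "angular": [0, 0, 0], "fingers": 1}, {"dp": [0, 0, 0.051], "angular": [0, 0, 0], "fingers": 1}]'

```text
time: 26.75
tool_pos: [597.7, -203.6, 43.8]
tcp_rot: [-180.0, 0.0, 44.7]
ft_force: [0.3, 0.1, -0.7]
finger_gap: 10.3
grip_force: 39.0
```

Call:
step_arm --targets '[{"dp": [0, 0, 0.003], "angular": [0, 0, 0], "fingers": 1}, {"dp": [0, 0, 0.006], "angular": [0, 0, 0], "fingers": 1}, {"dp": [0, 0, 0.008], "angular": [0, 0, 0], "fingers": 1}, {"dp": [0, 0, 0.009], "angular": [0, 0, 0], "fingers": 1}, {"dp": [0, 0, 0.01], "angular": [0, 0, 0], "fingers": 1}, {"dp": [0, 0, 0.01], "angular": [0, 0, 0], "fingers": 1}, {"dp": [0, 0, 0.01], "angular": [0, 0, 0], "fingers": 1}, {"dp": [0, 0, 0.01], "angular": [0, 0, 0], "fingers": 1}]'

```text
time: 27.75
tool_pos: [598.0, -203.8, 42.4]
tcp_rot: [180.0, -0.0, 44.7]
ft_force: [-2.3, 1.0, 5.2]
finger_gap: 10.4
grip_force: 39.5
```

Call:
step_arm --targets '[{"dp": [0, 0, 0.008], "angular": [0, 0, 0], "fingers": 0.8}, {"dp": [0, 0, 0.008], "angular": [0, 0, 0], "fingers": 0.7}, {"dp": [0, 0, 0.008], "angular": [0, 0, 0], "fingers": 0.6}, {"dp": [0, 0, 0.008], "angular": [0, 0, 0], "fingers": 0.55}, {"dp": [0, 0, -0.05], "angular": [0, 0, 0], "fingers": 0.55}, {"dp": [0, 0, -0.15], "angular": [0, 0, 0], "fingers": 0.55}, {"dp": [0, 0, -0.3], "angular": [0, 0, 0], "fingers": 0.55}, {"dp": [0, 0, -0.45], "angular": [0, 0, 0], "fingers": 0.55}]'

```text
time: 28.75
tool_pos: [598.2, -203.9, 134.8]
tcp_rot: [179.9, -0.0, 44.7]
ft_force: [-0.9, -1.0, 0.8]
finger_gap: 38.6
grip_force: 0.0
```

Call:
step_arm --targets '[{"dp": [-0.2, 0, -0.3], "angular": [0, 0, 0], "fingers": 0.55}, {"dp": [-0.4, 0, -0.5], "angular": [0, 0, 0], "fingers": 0.55}, {"dp": [-0.6, 0, -0.5], "angular": [0, 0, 0], "fingers": 0.55}, {"dp": [-0.8, 0, -0.5], "angular": [0, 0, 0], "fingers": 0.55}, {"dp": [-0.8, 0, -0.5], "angular": [0, 0, 0], "fingers": 0.55}, {"dp": [-0.8, 0, -0.5], "angular": [0, 0, 0], "fingers": 0.55}, {"dp": [-0.8, 0, -0.5], "angular": [0, 0, 0], "fingers": 0.55}, {"dp": [-0.8, 0, -0.5], "angular": [0, 0, 0], "fingers": 0.55}]'

```text
time: 29.75
tool_pos: [484.6, -315.5, 231.9]
tcp_rot: [-180.0, -0.0, 44.8]
ft_force: [0.5, -0.5, -0.9]
finger_gap: 38.8
grip_force: 0.0
```

```bash
python3 - <<'E'
from h import *
o=[]
for c,b in(('top',(345,185,60,60)),('side',(265,190,60,60))):
    im=snapshot(c);x,y,w,h=b;o.append(cv2.resize(im[y:y+h,x:x+w],None,fx=6.6,fy=6.6,interpolation=cv2.INTER_CUBIC))
cv2.imwrite('pics/end.png',np.hstack(o))
s=sense();print(s['tool_pos'],s['ft_force'],s['time'])
E
```

```text
[ 484.41987597 -315.65072189  231.7588578 ] [-0.11909831  0.47165516 -0.6432019 ] 29.85
```

View pics/end.png

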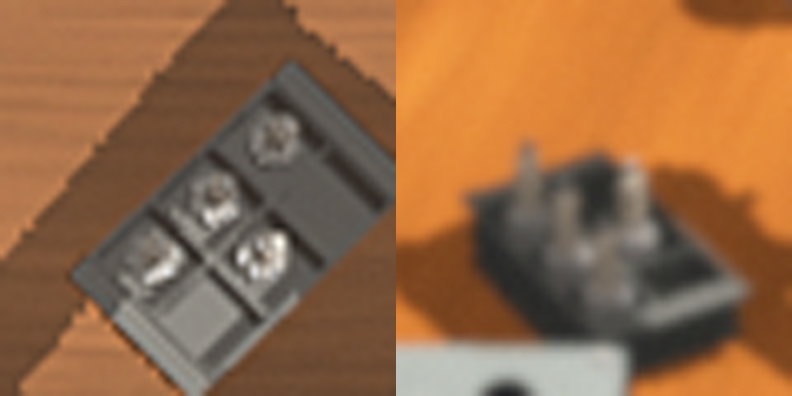

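The plug stands upright in the middle empty cell (top crop 260,255), the three cleaned plugs are in place, and the arm is clear.

```bash
python3 -c "
from bench import hand_in
print(hand_in())"
```

```text
the job is handed in; nothing more can be done
None
```

The four key presses were done in order, the plug now stands thread down in the middle empty cell of the tote, and the job was handed in at about 30 s; `hand_in()` returned no verdict.

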